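# Turn the long bench board over in its drying rest

### The job

Slide the long wooden board over the edge of the riser's shelf, on the side of the low rail, until it tips and leans there with its lower end on the bench between shelf and rail. Then take its raised end, turn the board over and set it back leaning in the same way, grooved face now facing down, so that the other side can dry. Leave the short board where it lies.

Things in the scene. Friction and masses are not known exactly. Their poses are not given: they have to be found in the camera images.
- riser: Fixed low shelf. Origin: on the bench (z=0) below the middle of its top edge that faces the rail, to the robot's right; x points right across that edge, y along it. Shelf x -230 to 0, y -170 to 170 mm, flat top 88 mm high. A board pushed over this edge tips once its middle passes it, and leans at 38 to 55 degrees, foot on the bench, upper end free, 70 to 100 mm of its length past the edge.
- rail (a point): Middle of the near top edge of the low wooden rail that lies on the bench beyond the shelf, parallel to its edge: 12 mm high, 14 mm thick, near face 89 mm past the shelf's edge. Bare bench between; the foot of a leaning board slides to the rail or stops short of it. 12 mm high strips join rail and shelf at the riser's y = +-164 mm. Axes as the riser's.
- long_board: Loose wooden board 210 (its x) by 110 by 12 mm, 0.2 kg. Begins flat on the shelf, nearer or farther from the robot than the short one, its x within 6 degrees of the riser's, its middle 70 to 95 mm short of the edge. Origin: centre of the underside as it begins; z points out of the other face, which begins up and has a dark rectangular groove line 14 mm in from its sides. Underside plain.
- short_board: Loose wooden board of the same make and groove, but 120 mm long (its x), 110 mm wide, 12 mm thick. Lies flat on the shelf beside the long one. Origin: centre of the underside. To be left alone.
Things that resemble listed ones, but are neither listed nor needed, are in the scene too. Leave any pink look-alike of the long_board alone.

How it is judged:
By the outcome, as a careful person would: the job done as asked, in the order asked, and still so for the second after the job is handed in, with the robot touching nothing.
It also fails if it takes over 59 s, if anything falls off the work surface, if the arm or the gripper's body presses on something with over 40 N, if the wrist force passes 120 N, or if a joint passes its speed limit or range.

### The arm

A 6-joint arm with a two-finger parallel gripper is mounted at the origin on the work surface. World frame = base frame: x ahead of the robot, y to its left, z up, the work surface at z = 0. Lengths are in m, angles in rad, forces in N, time in s.
With the tool pointing down it reaches from about 0.35 to 0.925 m from the base axis. Payload 6.4 kg.
Tool frame: the origin (TCP) lies on the centre line of the jaws, within the pads' length; the fingertips stand 14 mm ahead of it and the grasp point (between the pads) lies 5 mm behind it; z points along the fingers, y is the line along which they close (so a half turn about z gives the same grasp; the last joint's range is limited). The gripper opens to 85 mm and grips with 20 to 120 N. Pads are 22 mm wide; open, the fingers measure 114 mm over their backs; the gripper's body (76 mm by 85 mm) begins 54 mm behind the grasp point. The pads swing forward as they close: fully open they stand 13 mm farther back than shut.
Start: joints at [-1.332, 0.245, 1.558, -0, 1.339, -0.174], TCP at [0.261, -0.595, 0.245] pointing down, gripper open.
Joint ranges: [-3.13, 3.13], [-1.02, 2.26], [0.13, 2.54], [-0.95, 4.09], [0.21, 2.88], [-2.74, 2.74]. Speed limits (rad/s): [2.57, 2.57, 3.14, 3.14, 3.14, 3.14].

### API

Orientations are given as a 3x3 rotation matrix whose columns are the frame's x, y, z axes.
In Python, from bench import ctrl gives the robot as it stands.
- The arm moves only by the tool arm_command, never from a script. Its arguments are lists of equal length, an entry for each row: "dp": the shift along the world's x, y, z in mm, a list of three; "yaw": the turn about the world's z in degrees; "jaw": the opening, from -1 (shut) to 1 (fully open). In form: {"dp": [[dx, dy, dz], ...], "yaw": [yaw, ...], "jaw": [jaw, ...]}. A call has 1 to 20 rows; each row is the pose to reach, as a shift and turn from the pose commanded when the call began; what a row does not reach only later rows make up. A row lasts 1/10 s, in which the tool goes at most 50 mm and 8.59 degrees, less where a joint would pass 70% of its speed; a pose out of reach is approached as far as the arm can. A call with a gripper value outside its range is refused whole. The fingers move at their own pace and stop on an object; the grip force is fixed at half the most. Time passes only in rows, so rows that repeat a pose let the fingers close. It gives the time, the measured TCP pose, the force, the opening and the grip force at its end, in the units of the state.
- ctrl.sense(): the state, without advancing time (a new reading comes with each control period).
- ctrl.get_image(name): name is "side" or "top"; returns a dict with "img" (384x512x3 uint8, red, green, blue), "intrinsics" (3x3 intrinsics, pixels), "view" (4x4, takes a point from world to camera coordinates). Camera axes: x right, y down, z forward; pixel columns grow to the right and rows downward; lengths in m; the calibration is good to about 2 mm. A picture is of the moment at which its call begins. There is no depth.
- ctrl.close_job(): hands the job in; it is judged then, once.
The state is a dict: "time": time; "q": joint angles; "qvel": joint speeds; "tau": joint torques, N m; "tcp_pos": TCP position; "orientation": TCP orientation; "wrist_force": force on the tool from outside, world axes, zero at the start; "moment": the same for the moment, N m; "finger_gap": opening from 0.0 (shut) to 1.0 (fully open); "gripper_force": force on a finger pad.
Only numpy, scipy, OpenCV 4.12 (cv2) and the standard library are available. Lean on these libraries where they do the work, as an engineer would, in place of code of your own. Each camera call takes 0.05 s, during which the arm holds its last target. There are 200 camera calls.

## Working session

There is one attempt and no reset: what is moved stays moved. The work goes in short steps, Python scripts to look and compute and a tool call to move; the robot and the scene stay as the last step left them, time stands still between calls to the robot, and variables do not carry over. Pictures are saved under pics/ and viewed, at most 10 in all, crops included, and the job is handed in when it is done.

Besides the shell and the picture viewer there is one more tool, called after "Call:" as name(argument=value, ...), one argument or row to a line, values as JSON. arm_command: Moves the arm, as the interface text tells. Its arguments: {"type":"object","properties":{"dp":{"type":"array"},"yaw":{"type":"array"},"jaw":{"type":"array"}},"required":["dp","yaw","jaw"]}

```bash
ls; mkdir -p pics; python3 - <<'E'
from bench import ctrl
import cv2,numpy as np
np.set_printoptions(precision=4,suppress=True)
for n in("top","side"):
    d=ctrl.get_image(n); cv2.imwrite(f"pics/{n}0.png",d["img"][:,:,::-1]); print(d["intrinsics"],d["view"])
s=ctrl.sense(); print(s)
E
```

```text
pics
[[378.9165   0.     255.9841]
 [  0.     378.9165 189.1748]
 [  0.       0.       1.    ]] [[-0.0023 -1.     -0.0016  0.2871]
 [-0.982   0.0026 -0.1889  0.465 ]
 [ 0.1889  0.0012 -0.982   1.1743]
 [ 0.      0.      0.      1.    ]]
[[467.558    0.     260.5001]
 [  0.     467.558  191.308 ]
 [  0.       0.       1.    ]] [[ 0.9841 -0.1777  0.0017 -0.4059]
 [-0.1368 -0.7637 -0.6309  0.3299]
 [ 0.1134  0.6206 -0.7759  1.2805]
 [ 0.      0.      0.      1.    ]]
{'time': 0.1, 'q': array([-1.3321,  0.2457,  1.5589, -0.    ,  1.3387, -0.1741]), 'qvel': array([-0.0003, -0.0008, -0.0022,  0.001 ,  0.0009,  0.0003]), 'tau': array([ -0.0023, -43.0678, -32.7128,  -0.0003,   0.0028,   0.    ]), 'tcp_pos': array([ 0.2607, -0.5949,  0.2443]), 'orientation': array([[ 0.916 ,  0.4012, -0.0004],
       [ 0.4012, -0.916 ,  0.0017],
       [ 0.0003, -0.0017, -1.    ]]), 'wrist_force': array([ 0.1787, -0.1132, -1.1225]), 'moment': array([-0.0188, -0.0253, -0.0371]), 'gripper_force': 0.0, 'finger_gap': 1.003309712444368}
```

View pics/top0.png

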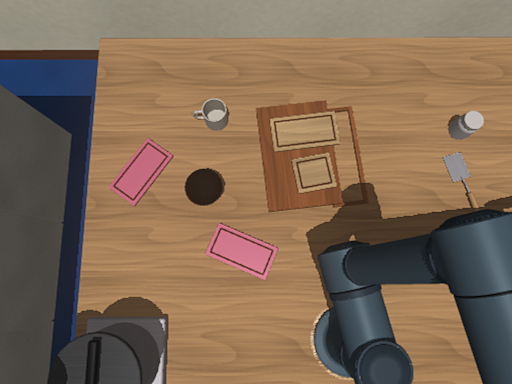

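View pics/side0.png

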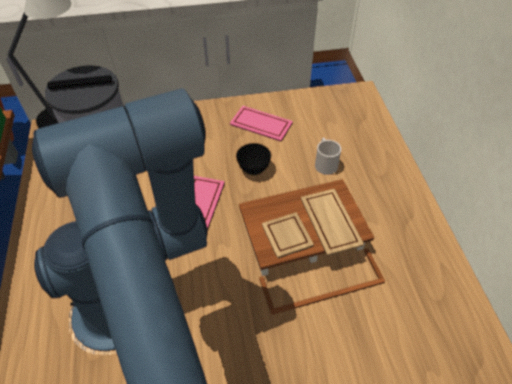

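The top view shows the riser at cols 257-345, rows 100-212, with its edge on the right and the rail around col 355. The long board is the far one, centred near (305,131), and the short board is the near one, near (315,172). Next I'll measure them.

```bash
cat > h.py <<'E'
from bench import ctrl
import cv2,numpy as np
np.set_printoptions(precision=4,suppress=True)
def cast(d,uv,z):
    K,V=d["intrinsics"],d["view"]; R=V[:3,:3]; c=-R.T@V[:3,3]
    r=R.T@np.linalg.inv(K)@np.array([*uv,1.]); return c+r*(z-c[2])/r[2]
def proj(d,p):
    q=d["view"][:3,:3]@p+d["view"][:3,3]; q=d["intrinsics"]@q; return q[:2]/q[2]
E
python3 - <<'E'
from h import *
d=ctrl.get_image("top"); im=d["img"]; 
hsv=cv2.cvtColor(im,cv2.COLOR_RGB2HSV)
for p in [(305,131),(280,185),(315,172),(400,80),(357,160),(345,150)]: print(p,hsv[p[1],p[0]])
big=cv2.resize(im[85:225,240:385],None,fx=5,fy=5,interpolation=cv2.INTER_CUBIC)[:,:,::-1]
cv2.imwrite("pics/crop0.png",big[:600])
E
```

```text
(305, 131) [ 17 104 189]
(280, 185) [ 11 156 132]
(315, 172) [ 16 104 167]
(400, 80) [ 15 120 149]
(357, 160) [ 11 163  97]
(345, 150) [ 16 120 164]
```

View pics/crop0.png

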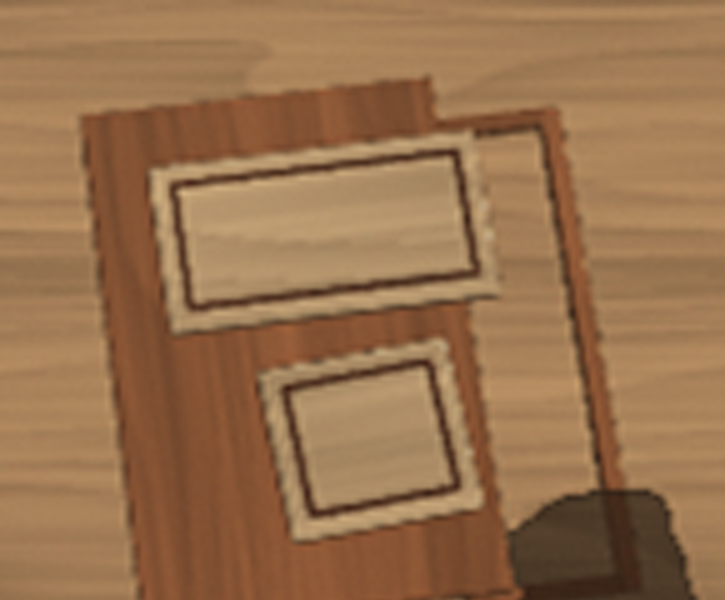

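The crop (5x) shows the riser's top corners at (83,117) and (430,78). The long board's corners are at (152,170), (476,133), (497,297) and (176,333). The rail runs from (550,110) to (632,585).

```bash
python3 - <<'E'
from h import *
d=ctrl.get_image("top")
f=lambda c,z: cast(d,(240+(c[0]-2)/5,85+(c[1]-2)/5),z)
A=[f(c,.088) for c in[(83,117),(430,78),(516,597),(138,597)]]; print("riser",np.array(A)*1e3)
L=np.array([f(c,.1) for c in[(152,170),(476,133),(497,297),(176,333)]])*1e3; print("long",L,L.mean(0))
S=np.array([f(c,.1) for c in[(260,375),(445,340),(483,508),(296,542)]])*1e3; print("short",S.mean(0))
r=np.array([f(c,.012) for c in[(545,128),(607,490)]])*1e3; print("rail near",r)
ex=(L[1]+L[2]-L[0]-L[3])/2; print("long x dir",np.degrees(np.arctan2(ex[1],ex[0])),np.linalg.norm(ex))
e=A[1]-A[2]; print("edge y dir",np.degrees(np.arctan2(e[1],e[0])),np.linalg.norm(e))
e=A[1]-A[0]; print("riser x dir",np.degrees(np.arctan2(e[1],e[0])),np.linalg.norm(e))
e=r[0]-r[1]; print("rail y dir",np.degrees(np.arctan2(e[1],e[0])))
E
```

```text
riser [[724.591  284.5844  88.    ]
 [750.8055  59.2829  88.    ]
 [410.2032  18.9951  88.    ]
 [410.7936 251.4942  88.    ]]
long [[683.5524 240.7658 100.    ]
 [707.8998  33.6462 100.    ]
 [598.7223  25.0074 100.    ]
 [575.8194 226.753  100.    ]] [641.4985 131.5431 100.    ]
short [506.441  106.9553 100.    ]
rail near [[747.8342 -33.3097  12.    ]
 [493.2328 -62.0501  12.    ]]
long x dir -83.40787450982879 205.79320025539386
edge y dir 6.745818449001131 0.3429767821020863
riser x dir -83.36330190513195 0.22682149882442362
rail y dir 6.440499564011729
```

Call:
arm_command(
  dp=[
    [363,876,0],
    [363,876,0],
    [363,876,0],
    [363,876,0],
    [363,876,0],
    [363,876,0],
    [363,876,0],
    [363,876,0],
    [363,876,0],
    [363,876,0],
    [363,876,0],
    [363,876,0],
    [363,876,0],
    [363,876,0],
    [363,876,0],
    [363,876,0],
    [363,876,0],
    [363,876,0],
    [363,876,0],
    [363,876,0],
  ],
  yaw=[73,73,73,73,73,73,73,73,73,73,73,73,73,73,73,73,73,73,73,73],
  jaw=[-0.3,-0.3,-0.3,-0.3,-0.3,-0.3,-0.3,-0.3,-0.3,-0.3,-0.3,-0.3,-0.3,-0.3,-0.3,-0.3,-0.3,-0.3,-0.3,-0.3],
)

```text
time: 2.2
tcp_pos: [0.6241, 0.2853, 0.2438]
orientation: [[-0.121, 0.993, -0.001], [0.993, 0.121, 0.001], [0.001, -0.001, -1.0]]
wrist_force: [-0.8, -0.6, -0.2]
finger_gap: 0.355
gripper_force: 0.0
```

Call:
arm_command(
  dp=[
    [0,0,-50],
    [0,0,-100],
    [0,0,-130],
    [0,0,-140],
    [0,0,-140],
    [0,0,-140],
  ],
  yaw=[0,0,0,0,0,0],
  jaw=[-0.3,-0.3,-0.3,-0.3,-0.3,-0.3],
)

```text
time: 2.8
tcp_pos: [0.6248, 0.2805, 0.1069]
orientation: [[-0.116, 0.993, 0.003], [0.993, 0.116, 0.001], [0.0, 0.003, -1.0]]
wrist_force: [0.6, 0.5, 0.1]
finger_gap: 0.348
gripper_force: 0.0
```

```bash
python3 - <<'E'
from h import *
d=ctrl.get_image("side"); im=d["img"]
cv2.imwrite("pics/s1.png",cv2.resize(im[130:330,200:420],None,fx=3,fy=3)[:,:,::-1])
print(ctrl.sense()["tcp_pos"])
E
```

```text
[0.625  0.2807 0.1073]
```

View pics/s1.png

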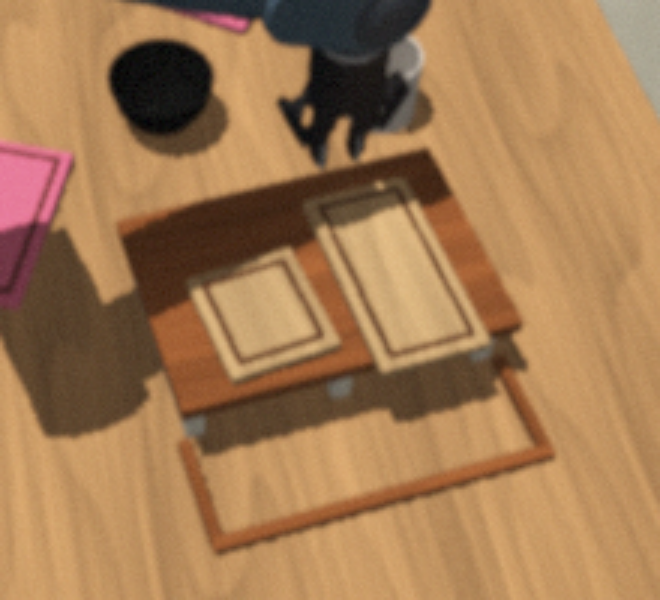

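Call:
arm_command(
  dp=[
    [2,-15,-4],
    [3,-27,-4],
    [5,-39,-4],
    [6,-51,-4],
    [7,-63,-4],
    [9,-75,-4],
    [10,-87,-4],
    [12,-99,-4],
    [13,-107,-4],
    [13,-115,-4],
    [14,-118,-4],
    [14,-118,-4],
  ],
  yaw=[0,0,0,0,0,0,0,0,0,0,0,0],
  jaw=[-0.3,-0.3,-0.3,-0.3,-0.3,-0.3,-0.3,-0.3,-0.3,-0.3,-0.3,-0.3],
)

```text
time: 4.05
tcp_pos: [0.638, 0.1619, 0.1017]
orientation: [[-0.116, 0.993, 0.0], [0.993, 0.116, -0.001], [-0.001, 0.0, -1.0]]
wrist_force: [-1.8, 0.2, 5.5]
finger_gap: 0.348
gripper_force: 2.6
```

```bash
python3 - <<'E'
from h import *
d=ctrl.get_image("side"); im=d["img"]
cv2.imwrite("pics/s2.png",cv2.resize(im[130:330,200:420],None,fx=3,fy=3)[:,:,::-1])
print(ctrl.sense()["tcp_pos"])
E
```

```text
[0.6379 0.1619 0.1016]
```

View pics/s2.png

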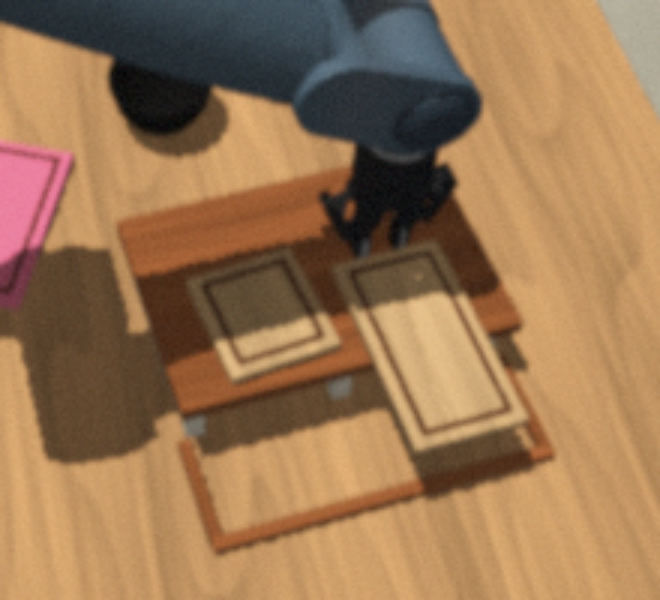

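Call:
arm_command(
  dp=[
    [0,-3,2],
    [1,-8,3],
    [1,-13,3],
    [2,-18,3],
    [3,-23,3],
    [3,-25,3],
    [3,-25,3],
    [3,-25,3],
    [3,-25,3],
  ],
  yaw=[0,0,0,0,0,0,0,0,0],
  jaw=[-0.3,-0.3,-0.3,-0.3,-0.3,-0.3,-0.3,-0.3,-0.3],
)

```text
time: 5.0
tcp_pos: [0.6407, 0.1375, 0.1042]
orientation: [[-0.116, 0.993, -0.0], [0.993, 0.116, -0.0], [-0.0, -0.0, -1.0]]
wrist_force: [-0.7, -0.2, 0.2]
finger_gap: 0.349
gripper_force: 0.0
```

```bash
python3 - <<'E'
from h import *
d=ctrl.get_image("side"); im=d["img"]; t=ctrl.get_image("top")["img"]
a=cv2.resize(im[160:330,240:420],None,fx=2.2,fy=3.3)[:560]; b=cv2.resize(t[85:225,240:385],None,fx=2.7,fy=4)[:560]
a=cv2.resize(a,(396,560))
b=cv2.resize(b,(392,560))
cv2.imwrite("pics/s3.png",np.hstack([a,b])[:,:,::-1])
print(ctrl.sense()["tcp_pos"])
E
```

```text
[0.6407 0.1376 0.1042]
```

View pics/s3.png

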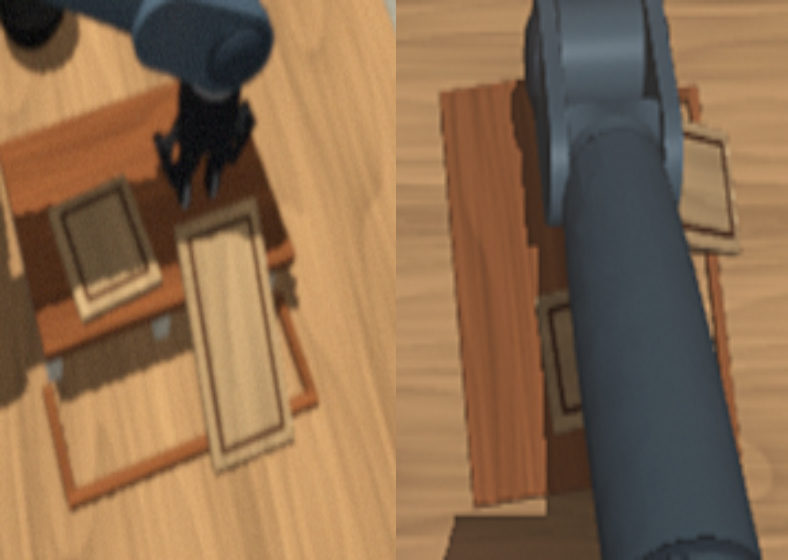

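The left half is the side view: the board's lower end, at about (250,450), hides the rail. It may still be tipping, so I'll wait and look again.

Call:
arm_command(
  dp=[
    [0,0,0],
    [-1,5,0],
    [-2,10,0],
    [-2,15,0],
    [-2,15,0],
  ],
  yaw=[0,0,0,0,0],
  jaw=[-0.3,-0.3,-0.3,-0.3,-0.3],
)

```text
time: 5.6
tcp_pos: [0.6386, 0.1535, 0.1043]
orientation: [[-0.117, 0.993, 0.0], [0.993, 0.117, 0.0], [0.0, 0.0, -1.0]]
wrist_force: [0.3, 0.0, 0.1]
finger_gap: 0.357
gripper_force: 0.0
```

```bash
cat >> h.py <<'E'
def rw(x,y,z):
    return np.array([.5805,.0391,0])+np.array([.116,-.993,0])*x/1e3+np.array([.993,.116,0])*y/1e3+np.array([0,0,z/1e3])
E
python3 - <<'E'
from h import *
d=ctrl.get_image("side"); im=d["img"]
cv2.imwrite("pics/s4.png",cv2.resize(im[160:320,240:420],None,fx=4,fy=3.7)[:,:,::-1])
f=lambda p:(proj(d,p)-[240,160])*[4,3.7]
print(d["img"].shape)
for x,y,z in [(0,16,88),(0,126,88),(89,16,0),(89,126,0),(-60,16,150),(-60,126,150),(89,0,12),(130,16,88),(130,126,88)]: print((x,y,z),f(rw(x,y,z)))
E
```

```text
(384, 512, 3)
(0, 16, 88) [331.1271 329.8878]
(0, 126, 88) [475.7724 294.3835]
(89, 16, 0) [364.8119 486.9025]
(89, 126, 0) [507.3707 449.4065]
(-60, 16, 150) [308.3586 219.9511]
(-60, 126, 150) [454.6683 185.8238]
(89, 0, 12) [345.6021 485.1189]
(130, 16, 88) [404.6389 479.6784]
(130, 126, 88) [557.1805 439.5037]
```

View pics/s4.png

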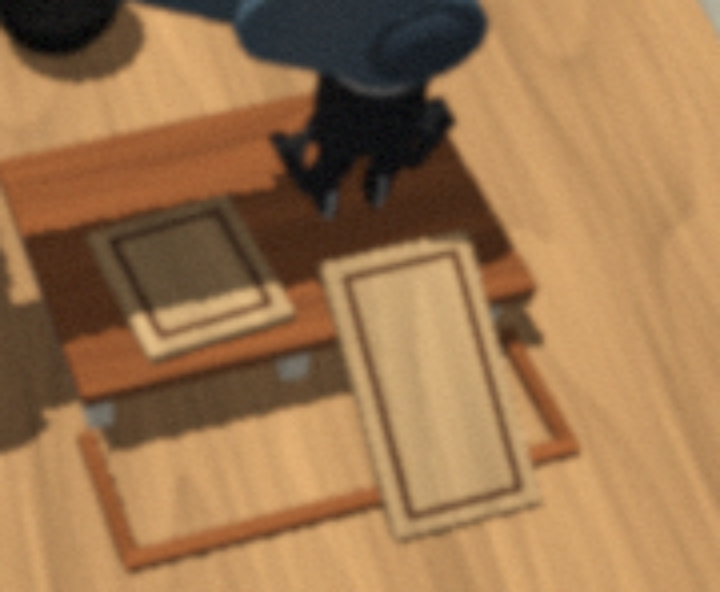

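The side crop shows all four corners of the upper face: (322,262), (470,240), (541,500) and (403,540). I'll solve for the board's pose from them.

```bash
cat >> h.py <<'E'
def pose(d,px):  # corners TL,TR,BR,BL of visible face (upper end first): in image px -> riser coordinates
    obj=np.array([[-105,55,0],[-105,-55,0],[105,-55,0],[105,55,0]],float)
    ok,rs,ts,err=cv2.solvePnPGeneric(obj,np.array(px,float),d["intrinsics"],None,flags=cv2.SOLVEPNP_IPPE)
    R=d["view"][:3,:3]; t=d["view"][:3,3]; out=[]
    for r,tv,e in zip(rs,ts,err):
        P=(cv2.Rodrigues(r)[0]@obj.T+tv).T/1e3 if False else (cv2.Rodrigues(r)[0]@obj.T+tv).T
        W=(P/1e3-t)@R
        q=(W-[.5805,.0391,0])*1e3
        out.append((e,np.c_[q[:,0]*.116-q[:,1]*.993,q[:,0]*.993+q[:,1]*.116,q[:,2]]))
    return out
E
python3 - <<'E'
from h import *
d=ctrl.get_image("side")
px=[(240+a/4,160+b/3.7) for a,b in [(322,262),(470,240),(541,500),(403,540)]]
obj_order=[px[0],px[1],px[2],px[3]]
for e,q in pose(d,[px[1],px[0],px[3],px[2]]): print(e,q)
for n,z in [("lo",0),("rail",24)]:
  for k in (2,3): w=cast(d,px[k],z/1e3); v=(w-[.5805,.0391,0])*1e3; print(n,v[0]*.116-v[1]*.993,v[0]*.993+v[1]*.116)
E
```

```text
[0.8319] [[-51.6461 142.5008  87.7638]
 [-54.0259  32.6086  91.2359]
 [131.4589  25.4933  -6.885 ]
 [133.8386 135.3855 -10.3571]]
[1.5212] [[-36.7291 129.3793 118.6787]
 [-70.3532  43.4575  58.8235]
 [117.8826  34.2317 -33.7215]
 [151.5067 120.1534  26.1337]]
lo 134.95254325784293 130.22916874825694
lo 137.0454814453303 24.623836171818084
rail 144.5696273048583 120.54366756114024
rail 146.62078797686482 17.046342016610346
```

The board overshot: it bridges the shelf edge and the top of the rail, with its foot past the rail. To mend this I'll go over to the far side, measure it clear of the arm, and push the foot back.

Call:
arm_command(
  dp=[
    [0,0,50],
    [0,0,100],
    [0,0,150],
    [38,-325,160],
    [38,-325,160],
    [38,-325,160],
    [38,-325,160],
    [38,-325,160],
    [38,-325,160],
    [38,-325,160],
    [38,-325,160],
    [38,-325,160],
  ],
  yaw=[0,0,0,0,0,0,0,0,0,0,0,0],
  jaw=[-0.3,-0.3,-0.3,-0.3,-0.3,-0.3,-0.3,-0.3,-0.3,-0.3,-0.3,-0.3],
)

```text
time: 6.9
tcp_pos: [0.6766, -0.1728, 0.264]
orientation: [[-0.115, 0.993, -0.0], [0.993, 0.115, 0.001], [0.001, -0.0, -1.0]]
wrist_force: [-0.4, 0.8, 0.3]
finger_gap: 0.346
gripper_force: 0.0
```

```bash
python3 - <<'E'
from h import *
d=ctrl.get_image("side"); im=d["img"]; t=ctrl.get_image("top")["img"]
a=cv2.resize(im[180:310,300:400],None,fx=4,fy=4); b=cv2.resize(t[95:225,285:385],None,fx=4,fy=4)
cv2.imwrite("pics/s5.png",np.hstack([a,b])[:,:,::-1])
print(ctrl.sense()["tcp_pos"])
E
```

```text
[ 0.6767 -0.1713  0.2641]
```

View pics/s5.png

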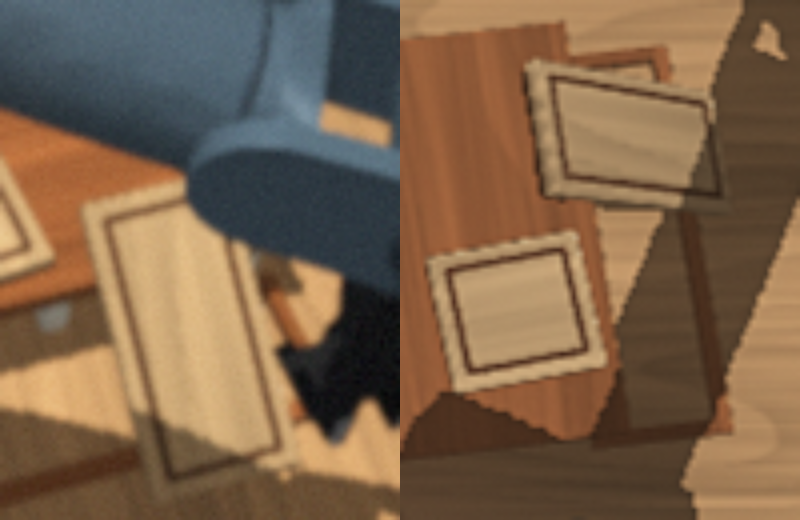

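Side (left): board corners at (82,208), (160,498) and (298,462). Top (right): board corners at (130,60), (148,195), (327,203) and (312,96). I'll triangulate these.

```bash
cat >> h.py <<'E'
def tri(ds,us,dt,ut):
    P=[d["intrinsics"]@d["view"][:3] for d in (ds,dt)]
    X=cv2.triangulatePoints(P[0],P[1],np.array(us,float).T,np.array(ut,float).T); X=(X[:3]/X[3]).T
    q=(X-[.5805,.0391,0])*1e3
    return np.c_[q[:,0]*.116-q[:,1]*.993,q[:,0]*.993+q[:,1]*.116,q[:,2]]
E
python3 - <<'E'
from h import *
ds=ctrl.get_image("side"); dt=ctrl.get_image("top")
us=[(300+a/4,180+b/4) for a,b in[(82,208),(160,498),(298,462),(190,180)]]
ut=[(285+a/4,95+b/4) for a,b in[(148,195),(327,203),(312,96),(130,60)]]
X=tri(ds,us,dt,ut); print(X)
for i in range(4): print(np.linalg.norm(X[i]-X[(i+1)%4]))
P=[rw(89,0,12),rw(89,126,12)]
print([(proj(ds,p)-[300,180])*4 for p in P],[(proj(dt,p)-[285,95])*4 for p in P])
E
```

```text
[[-39.6521  20.9553 114.2878]
 [133.7952  24.7371   3.6152]
 [137.5494 124.497    5.1326]
 [-39.3385 113.0681 118.7773]]
205.7831334374722
99.84200179333894
210.55893503313533
92.22272717058028
[array([105.6021, 444.4529]), array([270.3748, 397.7293])] [array([282.4545, 236.8125]), array([257.7842,  95.9064])]
```

Call:
arm_command(
  dp=[
    [0,0,-50],
    [0,0,-100],
    [0,0,-150],
    [0,0,-200],
    [0,0,-235],
    [0,0,-245],
    [0,0,-245],
    [-3,25,-245],
    [-6,50,-245],
    [-7,62,-245],
    [-8,70,-245],
    [-9,77,-244],
    [-10,85,-240],
    [-11,93,-236],
    [-12,99,-233],
    [-12,103,-233],
    [-13,107,-233],
    [-13,111,-233],
    [-13,113,-233],
    [-13,113,-233],
  ],
  yaw=[0,0,0,0,0,0,0,0,0,0,0,0,0,0,0,0,0,0,0,0],
  jaw=[-0.3,-0.3,-0.3,-0.3,-0.3,-0.3,-0.3,-0.3,-0.3,-0.3,-0.3,-0.3,-0.3,-0.3,-0.3,-0.3,-0.3,-0.3,-0.3,-0.3],
)

```text
time: 9.1
tcp_pos: [0.6682, -0.0686, 0.0371]
orientation: [[-0.117, 0.993, 0.01], [0.993, 0.117, -0.016], [-0.017, 0.008, -1.0]]
wrist_force: [-1.3, -28.5, 11.9]
finger_gap: 0.348
gripper_force: 13.2
```

```bash
python3 - <<'E'
from h import *
d=ctrl.get_image("side"); im=d["img"]; t=ctrl.get_image("top")["img"]
a=cv2.resize(im[180:310,300:400],None,fx=4,fy=4); b=cv2.resize(t[95:225,285:385],None,fx=4,fy=4)
cv2.imwrite("pics/s6.png",np.hstack([a,b])[:,:,::-1])
s=ctrl.sense();print(s["tcp_pos"],s["wrist_force"])
E
```

```text
[ 0.6681 -0.0686  0.0371] [ -2.3856 -27.7777  12.0621]
```

View pics/s6.png

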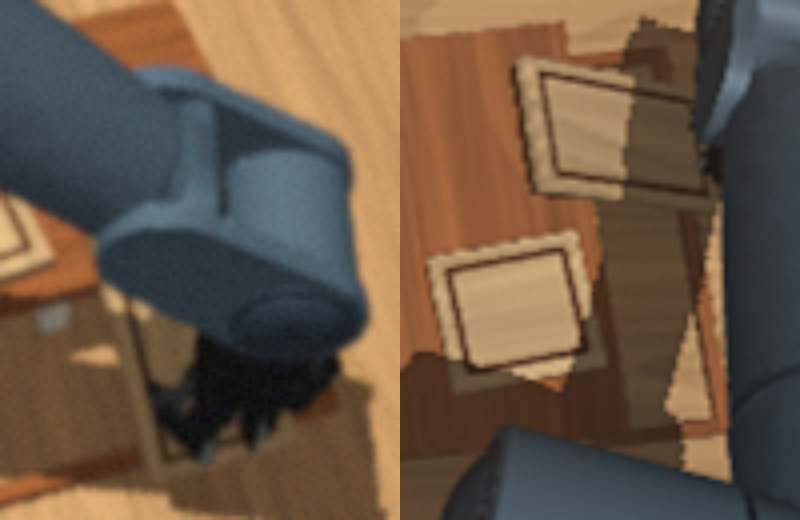

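The foot is jammed against the rail's far face because the fingers rode too high. I'll back off, go low under the sloping end face, and lift the foot over.

Call:
arm_command(
  dp=[
    [1,-10,0],
    [3,-28,0],
    [3,-28,-14],
    [3,-28,-14],
    [3,-28,-14],
    [2,-20,-14],
    [2,-14,-14],
    [1,-10,-14],
    [1,-8,-14],
    [1,-8,-14],
  ],
  yaw=[0,0,0,0,0,0,0,0,0,0],
  jaw=[-0.3,-0.3,-0.3,-0.3,-0.3,-0.3,-0.3,-0.3,-0.3,-0.3],
)

```text
time: 10.2
tcp_pos: [0.6698, -0.0811, 0.0204]
orientation: [[-0.117, 0.993, 0.013], [0.993, 0.118, -0.024], [-0.025, 0.011, -1.0]]
wrist_force: [6.1, -45.6, 0.7]
finger_gap: 0.347
gripper_force: 20.7
```

Call:
arm_command(
  dp=[
    [2,-15,0],
    [3,-25,0],
    [3,-25,-1],
    [3,-25,-1],
    [2,-18,-1],
    [1,-13,-1],
    [1,-11,0],
    [1,-8,3],
    [0,-4,7],
    [0,0,11],
    [0,4,15],
    [0,4,15],
  ],
  yaw=[0,0,0,0,0,0,0,0,0,0,0,0],
  jaw=[-0.3,-0.3,-0.3,-0.3,-0.3,-0.3,-0.3,-0.3,-0.3,-0.3,-0.3,-0.3],
)

```text
time: 11.4
tcp_pos: [0.6644, -0.0614, 0.0321]
orientation: [[-0.117, 0.993, -0.001], [0.993, 0.117, 0.001], [0.001, -0.001, -1.0]]
wrist_force: [0.5, -0.8, -0.4]
finger_gap: 0.349
gripper_force: 0.0
```

```bash
python3 - <<'E'
from h import *
t=ctrl.get_image("top")
# edges of the top end of the board along riser y=71 : brightness profile
q=[]
for x in range(-110,0,4):
    u=proj(t,rw(x,60,135)); q.append((x,int(t["img"][int(round(u[1])),int(round(u[0]))].sum())))
print(q)
s=ctrl.sense(); p=(s["tcp_pos"]-[.5805,.0391,0])*1e3; print(p[0]*.116-p[1]*.993,p[2],s["wrist_force"])
E
```

```text
[(-110, 291), (-106, 280), (-102, 283), (-98, 291), (-94, 277), (-90, 287), (-86, 285), (-82, 302), (-78, 310), (-74, 239), (-70, 147), (-66, 237), (-62, 350), (-58, 379), (-54, 416), (-50, 327), (-46, 229), (-42, 339), (-38, 396), (-34, 388), (-30, 385), (-26, 381), (-22, 371), (-18, 368), (-14, 366), (-10, 382), (-6, 388), (-2, 394)]
109.88366580696827 31.936619049939623 [-0.1699 -0.0177  0.2254]
```

Call:
arm_command(
  dp=[
    [0,4,0],
    [-1,8,0],
    [-1,12,0],
    [-1,12,0],
  ],
  yaw=[0,0,0,0],
  jaw=[-0.3,-0.3,-0.3,-0.3],
)

```text
time: 11.85
tcp_pos: [0.6636, -0.0507, 0.0321]
orientation: [[-0.116, 0.993, -0.0], [0.993, 0.116, 0.0], [0.0, -0.0, -1.0]]
wrist_force: [-0.4, 0.2, -0.2]
finger_gap: 0.35
gripper_force: 0.0
```

The finger moved freely past the rail, so the foot should now be between shelf and rail. I'll back off, turn the jaws along the board, and look.

Call:
arm_command(
  dp=[
    [4,-30,10],
    [7,-60,50],
    [12,-100,100],
    [17,-150,150],
    [20,-175,200],
    [20,-175,230],
    [20,-175,230],
    [20,-175,230],
    [20,-175,230],
    [20,-175,230],
    [20,-175,230],
    [20,-175,230],
  ],
  yaw=[0,-8,-17,-25,-34,-42,-51,-60,-68,-77,-85,-90],
  jaw=[-0.3,0,0.5,1,1,1,1,1,1,1,1,1],
)

```text
time: 13.05
tcp_pos: [0.6836, -0.2262, 0.2619]
orientation: [[0.994, 0.111, -0.0], [0.111, -0.994, 0.001], [-0.0, -0.001, -1.0]]
wrist_force: [0.2, 0.1, 0.1]
finger_gap: 1.0
gripper_force: 0.0
```

```bash
python3 - <<'E'
from h import *
d=ctrl.get_image("side"); im=d["img"]; t=ctrl.get_image("top")["img"]
a=cv2.resize(im[180:310,300:400],None,fx=4,fy=4); b=cv2.resize(t[95:225,285:385],None,fx=4,fy=4)
cv2.imwrite("pics/s7.png",np.hstack([a,b])[:,:,::-1])
s=ctrl.sense();print(s["tcp_pos"],s["orientation"][:,1])
E
```

```text
[ 0.6837 -0.2262  0.262 ] [ 0.1161 -0.9932 -0.0006]
```

View pics/s7.png

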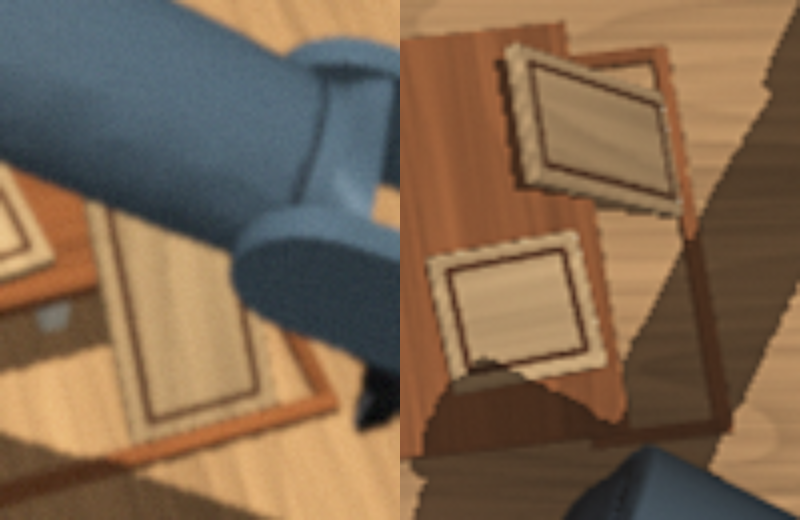

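The board now leans with its foot inside the rail. Side: foot corners at (135,440) and (272,400). Top: upper end at (115,45) and (135,190), foot at (280,215).

```bash
python3 - <<'E'
from h import *
ds=ctrl.get_image("side"); dt=ctrl.get_image("top")
print(tri(ds,[(300+a/4,180+b/4) for a,b in[(135,440),(272,400)]],dt,[(285+a/4,95+b/4) for a,b in[(280,215),(262,97)]]))
rr=lambda w:(lambda q:(q[0]*.116-q[1]*.993,q[0]*.993+q[1]*.116,q[2]))((w-[.5805,.0391,0])*1e3)
for z in(140,150,160): print(z,[np.round(rr(cast(dt,(285+a/4,95+b/4),z/1e3)),1) for a,b in[(135,190),(115,45)]])
for th in(40,43,46,49,52):
    t=np.radians(th); L=88/np.sin(t); s=210-L; print(th,"foot",L*np.cos(t)+12*np.sin(t),"upper",-s*np.cos(t)+12*np.sin(t),88+s*np.sin(t)+12*np.cos(t))
E
```

```text
[[ 90.8744  20.8448   9.8979]
 [ 91.8888 124.8165  13.9585]]
140 [array([-54.6,  16.8, 140. ]), array([-52.4, 134.2, 140. ])]
150 [array([-56.6,  13.8, 150. ]), array([-54.5, 130.1, 150. ])]
160 [array([-58.7,  10.8, 160. ]), array([-56.6, 126.1, 160. ])]
40 foot 112.58776746452897 upper -48.28156559045642 144.177931351601
43 foot 102.55242680292204 upper -51.03185053710375 151.99590003255472
46 foot 93.61268978708632 upper -52.265568009303095 159.3972585166247
49 foot 85.55374789050121 upper -52.21864819750532 166.3617201946682
52 foot 78.2092641758718 upper -51.07964564251644 172.87019596131952
```

Call:
arm_command(
  dp=[
    [-36,308,0],
    [-36,308,0],
    [-36,308,0],
    [-36,308,0],
    [-36,308,0],
    [-36,308,0],
    [-36,308,0],
    [-36,308,0],
    [-36,308,-40],
    [-36,308,-80],
    [-36,308,-110],
    [-36,308,-120],
    [-36,308,-120],
  ],
  yaw=[0,0,0,0,0,0,0,0,0,0,0,0,0],
  jaw=[1,1,1,1,1,1,1,1,1,1,1,1,1],
)

```text
time: 14.55
tcp_pos: [0.6472, 0.0801, 0.1407]
orientation: [[0.993, 0.114, -0.003], [0.114, -0.993, -0.0], [-0.003, -0.0, -1.0]]
wrist_force: [0.5, 0.3, -0.0]
finger_gap: 1.0
gripper_force: 0.0
```

Call:
arm_command(
  dp=[
    [1,-9,0],
    [2,-16,0],
    [3,-26,8],
    [4,-35,17],
    [5,-45,23],
    [6,-54,29],
    [7,-62,33],
    [8,-70,37],
    [9,-78,41],
    [10,-87,44],
    [11,-96,47],
    [12,-104,50],
    [13,-113,52],
    [14,-122,54],
    [15,-128,55],
    [16,-134,55],
    [16,-134,55],
  ],
  yaw=[0,0,0,0,0,0,0,0,0,0,0,0,0,0,0,0,0],
  jaw=[1,1,1,1,1,1,1,1,1,1,1,1,1,1,1,1,1],
)

```text
time: 16.25
tcp_pos: [0.6638, -0.0532, 0.1971]
orientation: [[0.993, 0.115, -0.0], [0.115, -0.993, -0.0], [-0.0, 0.0, -1.0]]
wrist_force: [-0.6, 0.6, -1.2]
finger_gap: 1.002
gripper_force: 0.1
```

```bash
cat > chk.py <<'E'
from h import *
import sys
# darkness/brightness along the riser x at given y,z in the top view
t=ctrl.get_image("top"); d=ctrl.get_image("side")
for n,v in(("top",t),("side",d)):
  for y,z in ((30,205),(30,10)):
    print(n,y,z,[(x,tuple(int(k) for k in v["img"][tuple(np.round(proj(v,rw(x,y,z))).astype(int)[::-1])])) for x in range(-20,131,10)])
E
python3 chk.py
```

```text
top 30 205 [(-20, (77, 57, 40)), (-10, (93, 70, 49)), (0, (90, 69, 48)), (10, (90, 68, 47)), (20, (88, 66, 45)), (30, (81, 65, 47)), (40, (78, 63, 45)), (50, (79, 62, 46)), (60, (77, 62, 46)), (70, (92, 74, 54)), (80, (150, 114, 80)), (90, (176, 137, 95)), (100, (151, 118, 84)), (110, (43, 48, 51)), (120, (50, 56, 61)), (130, (56, 64, 70))]
top 30 10 [(-20, (136, 84, 51)), (-10, (138, 85, 53)), (0, (141, 87, 54)), (10, (152, 93, 56)), (20, (99, 69, 46)), (30, (88, 66, 46)), (40, (88, 66, 45)), (50, (90, 68, 47)), (60, (91, 69, 48)), (70, (90, 68, 48)), (80, (92, 69, 48)), (90, (74, 60, 43)), (100, (73, 51, 35)), (110, (154, 119, 82)), (120, (184, 143, 100)), (130, (169, 130, 92))]
side 30 205 [(-20, (167, 96, 54)), (-10, (165, 94, 52)), (0, (174, 104, 57)), (10, (186, 111, 61)), (20, (181, 106, 56)), (30, (169, 101, 56)), (40, (161, 97, 54)), (50, (149, 90, 54)), (60, (105, 87, 62)), (70, (90, 70, 47)), (80, (79, 61, 44)), (90, (100, 79, 53)), (100, (107, 87, 60)), (110, (104, 81, 57)), (120, (105, 86, 62)), (130, (107, 86, 58))]
side 30 10 [(-20, (104, 81, 53)), (-10, (100, 73, 48)), (0, (104, 80, 55)), (10, (111, 82, 54)), (20, (133, 99, 65)), (30, (102, 78, 50)), (40, (100, 72, 48)), (50, (101, 76, 51)), (60, (99, 75, 50)), (70, (96, 76, 55)), (80, (101, 83, 55)), (90, (98, 77, 52)), (100, (78, 45, 25)), (110, (88, 58, 36)), (120, (138, 103, 69)), (130, (206, 156, 105))]
```

Call:
arm_command(
  dp=[
    [0,4,-2],
    [-1,8,-4],
    [-1,12,-6],
    [-2,16,-8],
    [-2,20,-8],
    [-2,20,-8],
    [-2,18,-8],
    [-2,18,-8],
    [-2,18,-8],
    [-2,18,-8],
    [-2,18,-8],
  ],
  yaw=[0,0,0,0,0,0,0,0,0,0,0],
  jaw=[0.8,0.55,0.3,0.1,-0.1,-0.3,-0.5,-0.7,-1,-1,-1],
)

```text
time: 17.45
tcp_pos: [0.6613, -0.0343, 0.1885]
orientation: [[0.993, 0.116, -0.001], [0.116, -0.993, 0.001], [-0.001, -0.001, -1.0]]
wrist_force: [0.3, -0.7, -2.5]
finger_gap: 0.135
gripper_force: 59.4
```

Call:
arm_command(
  dp=[
    [0,0,30],
    [0,0,70],
    [0,0,110],
    [0,0,150],
    [0,0,150],
    [0,0,150],
    [0,0,150],
    [0,0,150],
    [0,0,150],
    [0,0,150],
    [0,0,150],
    [0,0,150],
    [0,0,150],
    [0,0,150],
    [0,0,150],
    [0,0,150],
    [0,0,150],
    [0,0,150],
    [0,0,150],
    [0,0,150],
  ],
  yaw=[0,0,0,3,8,16,24,32,40,48,56,64,72,80,88,96,104,112,118,120],
  jaw=[-1,-1,-1,-1,-1,-1,-1,-1,-1,-1,-1,-1,-1,-1,-1,-1,-1,-1,-1,-1],
)

```text
time: 19.45
tcp_pos: [0.6615, -0.0343, 0.3386]
orientation: [[-0.599, 0.801, -0.001], [0.801, 0.599, 0.0], [0.001, -0.001, -1.0]]
wrist_force: [-0.7, -0.9, -2.5]
finger_gap: 0.133
gripper_force: 59.3
```

Call:
arm_command(
  dp=[
    [0,0,0],
    [0,0,0],
    [0,0,0],
    [0,0,0],
    [0,0,0],
    [0,0,0],
    [0,0,0],
    [0,0,0],
    [0,0,0],
    [0,0,0],
    [0,0,0],
  ],
  yaw=[4,12,20,28,36,44,52,57,60,60,60],
  jaw=[-1,-1,-1,-1,-1,-1,-1,-1,-1,-1,-1],
)

```text
time: 20.55
tcp_pos: [0.6616, -0.0343, 0.3389]
orientation: [[-0.993, -0.115, -0.001], [-0.115, 0.993, 0.0], [0.001, 0.0, -1.0]]
wrist_force: [-0.3, 0.8, -2.3]
finger_gap: 0.13
gripper_force: 59.3
```

Call:
arm_command(
  dp=[
    [-1,12,0],
    [-1,12,-40],
    [-1,12,-80],
    [-1,12,-115],
    [-1,12,-135],
    [-1,12,-143],
    [-1,12,-147],
    [-1,12,-149],
    [-1,12,-149],
  ],
  yaw=[0,0,0,0,0,0,0,0,0],
  jaw=[-1,-1,-1,-1,-1,-1,-1,-1,-1],
)

```text
time: 21.45
tcp_pos: [0.6616, -0.0224, 0.1918]
orientation: [[-0.993, -0.116, 0.002], [-0.116, 0.993, -0.0], [-0.002, -0.001, -1.0]]
wrist_force: [-0.2, -0.6, -2.5]
finger_gap: 0.128
gripper_force: 59.3
```

Call:
arm_command(
  dp=[
    [0,0,-1],
    [0,0,-2],
    [0,0,-3],
    [0,0,-3],
  ],
  yaw=[0,0,0,0],
  jaw=[-1,-1,-1,-1],
)

```text
time: 21.85
tcp_pos: [0.6607, -0.0224, 0.1873]
orientation: [[-0.993, -0.116, -0.0], [-0.116, 0.993, 0.0], [0.0, 0.0, -1.0]]
wrist_force: [-0.6, -0.0, -1.8]
finger_gap: 0.131
gripper_force: 59.3
```

Call:
arm_command(
  dp=[
    [0,0,0],
    [0,0,0],
    [0,0,0],
    [-1,5,0],
    [-1,10,0],
    [-2,15,0],
    [-2,20,0],
    [-3,25,0],
    [-3,25,0],
    [-3,25,0],
  ],
  yaw=[0,0,0,0,0,0,0,0,0,0],
  jaw=[-0.3,-0.3,-0.3,-0.3,-0.3,-0.3,-0.3,-0.3,-0.3,-0.3],
)

```text
time: 22.85
tcp_pos: [0.6577, 0.0028, 0.1873]
orientation: [[-0.993, -0.116, -0.0], [-0.116, 0.993, -0.0], [0.0, -0.0, -1.0]]
wrist_force: [0.8, 0.5, 0.7]
finger_gap: 0.347
gripper_force: 0.1
```

Call:
arm_command(
  dp=[
    [-1,5,-1],
    [-1,10,-3],
    [-2,17,-7],
    [-3,25,-12],
    [-4,31,-15],
    [-4,37,-18],
    [-5,43,-21],
    [-6,49,-24],
    [-6,55,-29],
    [-7,59,-32],
    [-7,63,-34],
    [-8,67,-37],
    [-8,67,-37],
    [-8,67,-37],
  ],
  yaw=[0,0,0,0,0,0,0,0,0,0,0,0,0,0],
  jaw=[0.05,0.4,0.75,1,1,1,1,1,1,1,1,1,1,1],
)

```text
time: 24.25
tcp_pos: [0.6498, 0.0695, 0.1503]
orientation: [[-0.993, -0.116, 0.0], [-0.116, 0.993, -0.0], [-0.0, -0.0, -1.0]]
wrist_force: [-0.5, -0.8, 0.8]
finger_gap: 0.998
gripper_force: 0.0
```

```bash
python3 - <<'E'
from h import *
d=ctrl.get_image("side"); im=d["img"]; t=ctrl.get_image("top")["img"]
a=cv2.resize(im[180:310,300:400],None,fx=4,fy=4); b=cv2.resize(t[95:225,285:385],None,fx=4,fy=4)
cv2.imwrite("pics/s8.png",np.hstack([a,b])[:,:,::-1])
s=ctrl.sense();print(s["tcp_pos"],s["wrist_force"])
for y in(30,71,115):
  t2=ctrl.get_image("side"); print(y,[(x,tuple(int(k) for k in t2["img"][tuple(np.round(proj(t2,rw(x,y,12))).astype(int)[::-1])])) for x in range(40,121,6)])
E
```

```text
[0.6499 0.0693 0.1505] [-0.5138 -0.0809  1.081 ]
30 [(40, (171, 137, 97)), (46, (175, 143, 101)), (52, (169, 137, 97)), (58, (169, 136, 94)), (64, (170, 140, 98)), (70, (173, 140, 97)), (76, (172, 137, 94)), (82, (161, 125, 85)), (88, (208, 159, 107)), (94, (182, 126, 77)), (100, (169, 99, 54)), (106, (132, 78, 46)), (112, (144, 103, 68)), (118, (202, 155, 103))]
71 [(40, (181, 148, 106)), (46, (182, 152, 107)), (52, (179, 146, 101)), (58, (179, 146, 103)), (64, (175, 142, 99)), (70, (172, 137, 96)), (76, (152, 124, 83)), (82, (154, 120, 79)), (88, (205, 159, 105)), (94, (183, 125, 78)), (100, (181, 110, 58)), (106, (143, 86, 47)), (112, (146, 107, 69)), (118, (190, 143, 93))]
115 [(40, (100, 78, 57)), (46, (104, 81, 56)), (52, (107, 87, 61)), (58, (151, 120, 82)), (64, (173, 138, 95)), (70, (168, 136, 93)), (76, (155, 125, 87)), (82, (152, 117, 78)), (88, (206, 158, 105)), (94, (182, 124, 76)), (100, (183, 109, 60)), (106, (137, 81, 44)), (112, (142, 101, 66)), (118, (199, 151, 100))]
```

Call:
arm_command(
  dp=[
    [0,4,0],
    [-1,8,0],
    [-1,8,0],
    [-1,8,30],
    [-1,8,80],
    [-1,8,130],
    [-1,8,150],
    [-100,8,150],
    [-150,-20,150],
    [-150,-100,150],
    [-150,-200,150],
    [-150,-250,150],
    [-150,-250,150],
    [-150,-250,150],
  ],
  yaw=[0,0,0,0,0,0,0,0,0,0,0,0,0,0],
  jaw=[1,1,1,1,1,1,1,1,1,1,1,1,1,1],
)

```text
time: 25.9
tcp_pos: [0.4994, -0.1799, 0.3007]
orientation: [[-0.993, -0.116, 0.001], [-0.116, 0.993, -0.001], [-0.001, -0.001, -1.0]]
wrist_force: [1.5, -0.0, -0.0]
finger_gap: 0.998
gripper_force: 0.0
```

```bash
python3 - <<'E'
from h import *
s=ctrl.sense();print(s["time"],s["tcp_pos"],s["wrist_force"])
for n,z in(("side",12),("top",12),("top",165)):
  v=ctrl.get_image(n)
  for y in(25,71,115):
    print(n,z,y,[(x,int(v["img"][tuple(np.round(proj(v,rw(x,y,z))).astype(int)[::-1])].sum())) for x in (range(-100,0,6) if z>100 else range(46,113,6))])
# straight across the board's upper face (46-50 deg): dark groove would show as dips
v=ctrl.get_image("side")
for y in(25,30,35,71): print(y,[int(v["img"][tuple(np.round(proj(v,rw(80-k*.66,y,12+k*.75))).astype(int)[::-1])].sum()) for k in range(0,205,8)])
v=ctrl.get_image("top")
for y in(25,30,35,71): print(y,[int(v["img"][tuple(np.round(proj(v,rw(80-k*.66,y,12+k*.75))).astype(int)[::-1])].sum()) for k in range(0,205,8)])
E
```

```text
25.9 [ 0.4994 -0.1799  0.3007] [ 1.5449 -0.0119 -0.0303]
side 12 25 [(46, 46), (52, 57), (58, 61), (64, 56), (70, 117), (76, 190), (82, 314), (88, 442), (94, 345), (100, 86), (106, 56), (112, 69)]
side 12 71 [(46, 412), (52, 413), (58, 416), (64, 402), (70, 401), (76, 358), (82, 349), (88, 462), (94, 384), (100, 350), (106, 282), (112, 319)]
side 12 115 [(46, 389), (52, 400), (58, 395), (64, 405), (70, 394), (76, 358), (82, 358), (88, 463), (94, 380), (100, 350), (106, 258), (112, 303)]
top 12 25 [(46, 205), (52, 308), (58, 312), (64, 321), (70, 336), (76, 385), (82, 413), (88, 128), (94, 289), (100, 275), (106, 351), (112, 411)]
top 12 71 [(46, 328), (52, 332), (58, 330), (64, 327), (70, 346), (76, 394), (82, 412), (88, 234), (94, 308), (100, 302), (106, 362), (112, 391)]
top 12 115 [(46, 297), (52, 297), (58, 303), (64, 308), (70, 302), (76, 410), (82, 424), (88, 184), (94, 287), (100, 295), (106, 389), (112, 390)]
top 165 25 [(-100, 262), (-94, 268), (-88, 283), (-82, 270), (-76, 277), (-70, 223), (-64, 146), (-58, 339), (-52, 434), (-46, 377), (-40, 346), (-34, 340), (-28, 332), 
[... 834 characters left out ...]
 317, 314, 329, 325, 339, 338]
71 [354, 410, 400, 397, 391, 407, 418, 400, 378, 310, 166, 165, 189, 206, 239, 231, 242, 238, 263, 265, 272, 280, 293, 302, 304, 292]
25 [416, 404, 387, 313, 310, 315, 314, 317, 320, 324, 324, 329, 327, 336, 332, 335, 339, 346, 348, 343, 341, 348, 343, 393, 449, 453]
30 [419, 402, 354, 304, 307, 299, 308, 309, 313, 320, 317, 324, 328, 328, 334, 335, 340, 341, 339, 342, 345, 345, 342, 378, 396, 444]
35 [394, 384, 359, 318, 289, 296, 302, 306, 307, 309, 313, 315, 321, 327, 324, 332, 331, 337, 340, 340, 345, 347, 346, 326, 449, 441]
71 [398, 400, 357, 309, 314, 315, 321, 325, 320, 324, 317, 317, 320, 330, 320, 315, 310, 311, 315, 320, 315, 319, 316, 350, 412, 417]
```

```bash
python3 -c "
from bench import ctrl
print(ctrl.close_job())"
```

```text
the job is handed in; nothing more can be done
None
```

The long board now leans on the shelf edge, turned over with its plain face up and grooved face down, and its foot on the bench between shelf and rail; the job was handed in at about 26 s. On the first tip its foot went past the rail, so I pushed it back inside before turning it. The final pose comes from image measurements, not a last look at a picture, and no judging result came back.

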